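# Set the study desk in order

### The arm

A 6-joint arm with a two-finger parallel gripper is mounted at the origin on the work surface. World frame = base frame: x ahead of the robot, y to its left, z up, the work surface at z = 0. Lengths are in m, angles in rad, forces in N, time in s.
With the tool pointing down it reaches from about 0.25 to 0.775 m from the base axis. Payload 4 kg.
Tool frame: the origin (TCP) lies midway between the tips of the shut fingers; the grasp point (between the pads) lies 19 mm behind it; z points along the fingers, y is the line along which they close (so a half turn about z gives the same grasp; the last joint's range is limited). The gripper opens to 85 mm and grips with 20 to 120 N. Pads are 22 mm wide; open, the fingers measure 114 mm over their backs; the gripper's body (76 mm by 85 mm) begins 54 mm behind the grasp point. The pads swing forward as they close: fully open they stand 13 mm farther back than shut.
Start: joints at [1.064, 0.087, 1.371, -0, 1.684, -0.103], TCP at [0.216, 0.506, 0.231] pointing down, gripper open.
Joint ranges: [-3.1, 3.1], [-0.76, 2.03], [0.27, 2.55], [-1.08, 4.22], [0.17, 2.65], [-2.57, 2.57]. Speed limits (rad/s): [2.79, 2.79, 3.14, 3.14, 3.14, 3.14].

### API

Orientations are given as a unit quaternion [x, y, z, w].
In Python, from cell import robot gives the robot as it stands.
- The arm moves only by the shell command python3 -m inch 'ROWS' [FORCE]. ROWS is JSON, a list of rows, each a list of 7 numbers: the shift along the tool's x, y, z in m, then the turn, a rotation vector about the tool's x, y, z in rad, then the closure, from -1 (fully open) to 1 (shut). A call has 1 to 20 rows; each row is the pose to reach, as a shift and turn from the pose commanded when the call began, along the tool's axes at that moment; what a row does not reach only later rows make up. A row lasts 1/10 s, in which the tool goes at most 50 mm and 8.59 degrees, less where a joint would pass 70% of its speed; a pose out of reach is approached as far as the arm can. A call with a gripper value outside its range is refused whole. The fingers move at their own pace and stop on an object; FORCE is the grip in N (left out, the last holds). Time passes only in rows, so rows that repeat a pose let the fingers close. It gives the time, the measured TCP pose, the force, the opening and the grip force at its end, in the units of the state.
- robot.state(): the state, without advancing time (a new reading comes with each control period).
- robot.snapshot(name): name is "scene" or "top" or "wrist"; returns a dict with "pixels" (384x512x3 uint8, red, green, blue), "z_map" (384x512 float32, m along the optical axis (not along the pixel's ray), 0 where there is no reading), "K" (3x3 intrinsics, pixels), "rvec" (rotation vector, rad) and "tvec" (3), from world to camera coordinates, as OpenCV has them; the wrist camera has in their place "tool_from_camera" (4x4, takes a point from camera to tool coordinates, whose origin is the TCP and whose axes are the flange's). Camera axes: x right, y down, z forward; pixel columns grow to the right and rows downward; lengths in m; the calibration is good to about 2 mm. A picture is of the moment at which its call begins: read the wrist's pose just before it.
- robot.close_job(): hands the job in; it is judged then, once.
Trained networks look in the newest picture that a camera, given by its name, has taken for a name from the list of things; names that differ only in an ending like _2 or _b are one class to them, and where a whole thing is asked for, a point or a joint stands for the part that bears it (a point fixed in the world has none). Each returns a list of dicts, best first, with "confidence" (0 to 1); they miss things now and then, are a little off and sometimes report something else, mostly with a low value. They report only what shows in the picture. A call takes as long as a camera call. They do not tell look-alikes from the thing itself.
- robot.spot_in(camera, query): "at" ([column, row] in pixels, amid what is visible of it).
The state is a dict: "clock": time; "joints": joint angles; "qvel": joint speeds; "joint_efforts": joint torques, N m; "tcp_pos": TCP position; "tcp_rot": TCP orientation; "contact_force": force on the tool from outside, world axes, zero at the start; "torque": the same for the moment, N m; "opening": finger opening in m; "grip_force": force on a finger pad.
Only numpy, scipy, OpenCV 4.12 (cv2) and the standard library are available. Lean on these libraries where they do the work, as an engineer would, in place of code of your own. Each camera call takes 0.05 s, during which the arm holds its last target. There are 200 camera calls.

### The job

Set this desk in order, with left, right and behind as seen from the robot. Put the wooden card box squarely on the middle of the note block and the brass paperweight on the middle of the card box, stand the clock centred behind the note block (on its far side from the robot), parallel to it with a gap of about 35 mm between them, stand the pen pot upright on the middle of the round coaster, and lay the stapler on the long narrow leather runner exactly midway between note block and coaster, its length along the runner. Leave the mug and the tape dispenser where they stand, and let go of everything at the end.

Things in the scene. Friction and masses are not known exactly. Their poses are not given: they have to be found in the camera images.
- runner: Fixed thin dark leather desk runner lying on the desk, 100 mm (x) by 400 mm (y) by 3 mm thick. Origin: centre of its underside, at desk height; z up. Its y axis runs along its length, its x axis points away from the robot (turned by up to 0.15 rad). The note block lies on it at one end and the coaster at the other, centred 150 mm either side of its centre (either may be on the left).
- note_block: Fixed square block of white note paper on a thin wooden base, 80 by 80 mm, 32 mm high, lying on the runner and square with it. Origin: centre of its underside, 3 mm above the desk; z up, x axis away from the robot as the runner's.
- coaster: Fixed round cork coaster, 90 mm diameter, 4 mm thick, lying on the runner. Origin: centre of its underside, 3 mm above the desk; z up.
- stapler: Loose closed black stapler with a steel base, 130 mm long (its x axis), 32 mm wide (y, also over its whole height), 42 mm high, 0.22 kg. Origin: centre of its underside; z up.
- card_box: Loose closed light wooden box for cards, 76 mm (x) by 52 mm (y), 28 mm high, 0.12 kg, with a dark line around it. Origin: centre of its underside; z up.
- paperweight: Loose solid brass paperweight, round, 44 mm diameter, 38 mm high, upright sides up to 28 mm, then rounded off; 0.3 kg. Origin: centre of its underside; z up along its axis.
- pen_pot: Loose empty round steel pen pot without handle, open at the top, 64 mm diameter at the rim and a little narrower towards the foot, 90 mm high, wall 3 mm, 0.13 kg. Origin: centre of its underside; z up along its axis.
- clock: Loose small wooden desk clock, a block 32 mm deep (x) by 60 mm wide (y) by 58 mm high with a round white dial on both its broad sides (-x and +x) and a small flat brass button on top, 0.16 kg. Origin: centre of its underside; z up. Once placed it stands on the bare desk behind the runner, either way round.
- mug: White ceramic mug with a handle, 78 mm diameter, 92 mm high, a bystander near the far left of the desk: to be left alone. Origin: centre of its underside.
- tape_dispenser: Grey tape dispenser with a roll, 55 mm by 130 mm (y) by 84 mm high, a bystander near the far right of the desk: to be left alone. Origin: centre of its underside.
There are look-alikes about, which are no part of the job. What is shaped like the pen_pot but orange is not meant.

How it is judged:
At the end, for the whole second after the job is handed in: Pot on coaster, box on block, paperweight on box: upright, each centred to 12 mm. Stapler on runner, midway to 15 mm. Clock behind block on the desk, gap 15 to 55 mm, sideways to 15 mm. Box (either way), clock, stapler aligned to 0.2 rad. All released, at rest (x of stapler in the frame of runner between -0.015 and 0.015 m and y of stapler in the frame of runner between -0.015 and 0.015 m and angle between the x axis of stapler and the y axis of runner, either way round below 0.2 rad and angle between each of stapler, clock, card_box, paperweight, pen_pot's own z axis and vertical below 0.1 rad and z of stapler in the frame of runner below 0.008 m and linear speed of each of stapler, clock, card_box, paperweight, pen_pot below 0.02 m/s and contact force between each of stapler, clock, card_box, paperweight, pen_pot and the fingers below 0.1 N and x of clock in the frame of note_block between 0.071 and 0.111 m and y of clock in the frame of note_block between -0.015 and 0.015 m and angle between the x axis of clock and the x axis of note_block, either way round below 0.2 rad and height (world z) of clock below 0.006 m and horizontal distance between card_box and note_block below 0.012 m and z of card_box in the frame of note_block between 0.028 and 0.037 m and (angle between the x axis of card_box and the x axis of note_block, either way round below 0.2 rad or angle between the x axis of card_box and the y axis of note_block, either way round below 0.2 rad) and horizontal distance between paperweight and card_box below 0.012 m and z of paperweight in the frame of card_box between 0.024 and 0.033 m and horizontal distance between pen_pot and coaster below 0.012 m and z of pen_pot in the frame of coaster between 0 and 0.009 m); the robot touches nothing.
It fails at once if the mug is moved by more than 20 mm or tipped over (distance of mug from where it was at the start of the episode above 0.02 m or angle between mug's own z axis and vertical above 0.3 rad).
It fails at once if the tape dispenser is moved by more than 20 mm or tipped over (distance of tape_dispenser from where it was at the start of the episode above 0.02 m or angle between tape_dispenser's own z axis and vertical above 0.3 rad).
It also fails if it takes over 125 s, if anything falls off the work surface, if the arm or the gripper's body presses on something with over 40 N, if the wrist force passes 120 N, or if a joint passes its speed limit or range.

## Working session

There is one attempt and no reset: what is moved stays moved. The work goes in short steps, Python scripts to look and compute and a shell command to move; the robot and the scene stay as the last step left them, time stands still between calls to the robot, and variables do not carry over. Pictures are saved under pics/ and viewed, at most 14 in all, crops included, and the job is handed in when it is done.

```bash
ls; mkdir -p pics; cat > h.py <<'E'
import numpy as np, cv2
from cell import robot
from scipy.spatial.transform import Rotation as R
def cloud(s, st=None):
    z=s["z_map"]; K=np.array(s["K"]); v,u=np.mgrid[:z.shape[0],:z.shape[1]]
    P=np.stack([(u-K[0,2])/K[0,0]*z,(v-K[1,2])/K[1,1]*z,z],-1)
    if "rvec" in s:
        Rm=cv2.Rodrigues(np.array(s["rvec"],float))[0]; W=(P-np.array(s["tvec"]).ravel())@Rm
    else:
        T=np.array(s["tool_from_camera"]); Q=P@T[:3,:3].T+T[:3,3]
        W=R.from_quat(st["tcp_rot"]).apply(Q.reshape(-1,3)).reshape(Q.shape)+np.array(st["tcp_pos"])
    W[z==0]=np.nan
    return W
def save(n,img): cv2.imwrite("pics/"+n,cv2.cvtColor(img,cv2.COLOR_RGB2BGR))
E
python3 - <<'E'
from h import *
print(robot.state())
for c in ["top","scene"]:
    s=robot.snapshot(c); save(c+"0.png",s["pixels"]); np.savez(c+"0.npz",**s)
    W=cloud(s)
    for q in "runner note_block coaster stapler card_box paperweight pen_pot clock mug tape_dispenser".split():
        for d in robot.spot_in(c,q)[:3]:
            u,v=np.round(d["at"]).astype(int); print(c,q,round(d["confidence"],2),u,v,W[v,u].round(3))
E
```

```text
pics
{'clock': 0.0, 'joints': array([ 1.06388719e+00,  8.79784515e-02,  1.37227445e+00,  2.43665645e-05,
        1.68360466e+00, -1.03099187e-01]), 'qvel': array([-0.00010169, -0.00115246,  0.00117781, -0.00070448, -0.00061212,
       -0.00021696]), 'joint_efforts': array([ 6.71408015e-04, -3.51857793e+01, -3.13272357e+01, -1.16707783e-04,
        1.08744131e-02, -9.58092699e-06]), 'tcp_pos': array([0.21586002, 0.50532389, 0.23011607]), 'tcp_rot': array([ 2.00534511e-01,  9.79685984e-01, -1.07654837e-03, -3.51620590e-04]), 'contact_force': array([-0.10844577, -0.0360243 , -0.44276743]), 'torque': array([ 0.01816714, -0.04874314,  0.06029466]), 'grip_force': 0.0, 'opening': 0.08550772999600231}
top runner 0.93 248 229 [ 0.461 -0.004  0.006]
top note_block 0.91 303 235 [ 0.443 -0.162  0.039]
top coaster 0.57 202 222 [0.483 0.131 0.006]
top stapler 0.84 131 254 [0.393 0.331 0.037]
top card_box 0.62 130 197 [0.558 0.34  0.026]
top card_box 0.51 248 228 [ 0.464 -0.004  0.003]
top paperweight 0.55 360 200 [ 0.54  -0.327  0.036]
top pen_pot 0.91 410 254 [ 0.384 -0.472  0.006]
top pen_pot 0.77 369 247 [ 0.405 -0.356  0.004]
top clock 0.64 250 155 [ 0.671 -0.014  0.06 ]
top tape_dispenser 0.76 318 133 [ 0.727 -0.206  0.079]
scene runner 0.81 247 172 [ 0.476 -0.014  0.007]
scene runner 0.41 121 168 [ 0.437 -0.332  0.089]
scene runner 0.37 380 154 [0.561 0.349 0.029]
scene coaster 0.61 298 162 [0.489 0.133 0.009]
scene stapler 0.93 348 125 [0.416 0.327 0.037]
scene card_box 0.72 378 158 [0.574 0.334 0.029]
scene card_box 0.55 246 173 [ 0.476 -0.017  0.005]
scene paperweight 0.71 135 215 [ 0.561 -0.328  0.038]
scene paperweight 0.42 191 174 [ 0.462 -0.164  0.036]
scene pen_pot 0.86 72 176 [ 0.422 -0.45   0.087]
scene pen_pot 0.61 120 168 [ 0.435 -0.335  0.087]
scene clock 0.56 277 215 [ 0.693 -0.016  0.049]
scene mug 0.86 369 206 [0.775 0.175 0.087]
scene tape_dispenser 0.88 202 262 [ 0.759 -0.217  0.044]
```

```bash
python3 - <<'E'
from h import *
s=dict(np.load("top0.npz")); save("top_c.png",cv2.resize(s["pixels"][110:290,90:440],(798,410),interpolation=cv2.INTER_CUBIC))
s=dict(np.load("scene0.npz")); save("scene_c.png",cv2.resize(s["pixels"][80:300,30:430],None,fx=2,fy=2,interpolation=cv2.INTER_CUBIC))
E
```

```text
(no output)
```

View pics/top_c.png

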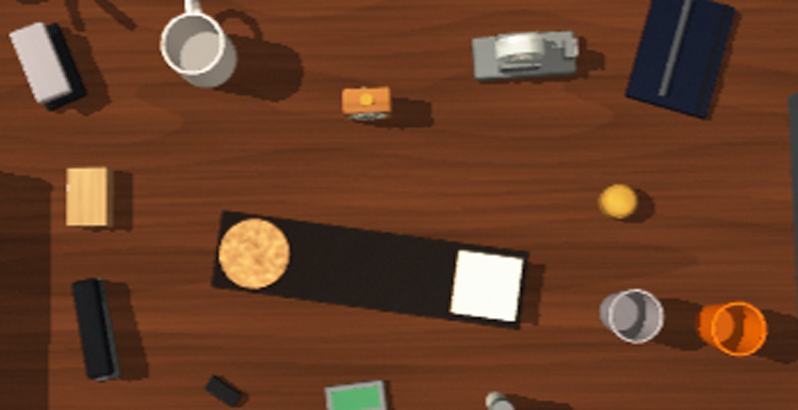

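View pics/scene_c.png

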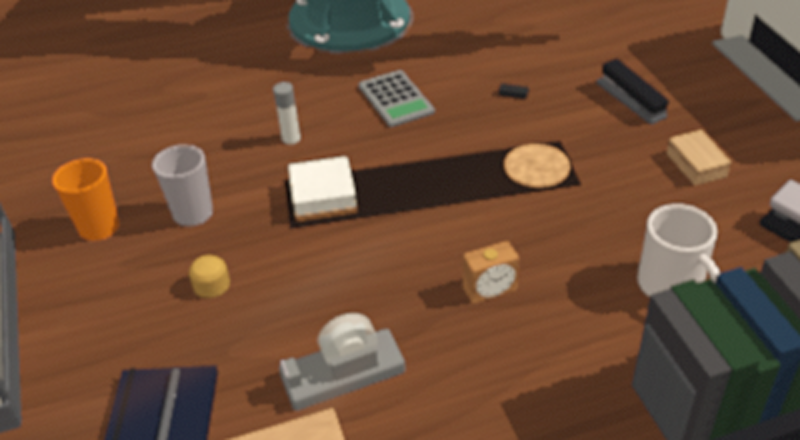

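The top crop shows the grey pot at about (367,249) px and the orange one at (412,254). The stapler is at (131,254), the box at (128,196), the paperweight at (360,199), the clock at (250,155), the coaster at (202,222) and the note block at (303,235).

These could be mistaken for the targets:
- **Pen pot:** grey (369,247) or orange (410,254). I choose the grey one.
- **Stapler:** black (131,254), a small black stub (188,281), or a white/black thing (110,138). I choose the first.
- **Paperweight:** brass (360,199), or the clock's button (250,153).

```bash
python3 - <<'E'
from h import *
G=dict(note_block=((.45,-.163),.07,.03,.045),stapler=((.40,.33),.09,.03,.05),card_box=((.565,.337),.06,.02,.035),paperweight=((.553,-.328),.04,.015,.045),pen_pot=((.415,-.345),.06,.075,.1),clock=((.685,-.015),.05,.05,.066),coaster=((.486,.133),.06,.0,.012),runner=((.465,-.012),.24,-.002,.008),
 mug=((.76,.18),.08,.08,.1),tape=((.74,-.21),.09,.02,.09))
for c in ["top","scene"]:
    s=dict(np.load(c+"0.npz")); W=cloud(s); px=s["pixels"].astype(int)
    for n,(g,r,a,b) in G.items():
        m=(np.hypot(W[...,0]-g[0],W[...,1]-g[1])<r)&(W[...,2]>a)&(W[...,2]<b)
        if n=="coaster": m&=(px[...,0]>150)
        if n=="runner": m&=(px.sum(-1)<130)
        P=W[m]
        if len(P)<5: print(c,n,"few");continue
        (cx,cy),(w,h),ang=cv2.minAreaRect(P[:,:2].astype(np.float32))
        print(c,n,len(P),"ctr",round(cx,4),round(cy,4),"size",round(w,3),round(h,3),"ang",round(ang,1),"mean",P.mean(0).round(4),"z95",np.percentile(P[:,2],[5,50,95]).round(3))
s=dict(np.load("scene0.npz"))
save("crop_pots.png",cv2.resize(s["pixels"][145:235,45:150],None,fx=5,fy=5,interpolation=cv2.INTER_CUBIC))
s=dict(np.load("top0.npz"));print(s["K"])
E
```

```text
top note_block 750 ctr 0.4422 -0.1616 size 0.078 0.078 ang 81.8 mean [ 0.4421 -0.1616  0.0359] z95 [0.032 0.036 0.04 ]
top stapler 490 ctr 0.3942 0.3365 size 0.123 0.034 ang 11.7 mean [0.3931 0.3344 0.0389] z95 [0.033 0.039 0.044]
top card_box 477 ctr 0.5614 0.3461 size 0.077 0.054 ang 0.2 mean [0.5611 0.3453 0.0284] z95 [0.024 0.028 0.032]
top paperweight 195 ctr 0.5465 -0.3304 size 0.04 0.043 ang 0.2 mean [ 0.5464 -0.329   0.0341] z95 [0.024 0.035 0.041]
top pen_pot 137 ctr 0.4054 -0.332 size 0.061 0.062 ang 88.5 mean [ 0.4049 -0.3362  0.0872] z95 [0.077 0.089 0.093]
top clock 240 ctr 0.6756 -0.0142 size 0.033 0.058 ang 2.1 mean [ 0.6748 -0.0146  0.0586] z95 [0.054 0.059 0.063]
top coaster 695 ctr 0.4866 0.1334 size 0.087 0.088 ang 27.3 mean [0.4861 0.1337 0.0075] z95 [0.003 0.008 0.011]
top runner 3233 ctr 0.431 -0.0052 size 0.381 0.427 ang 34.4 mean [ 0.4706 -0.0215  0.0033] z95 [-0.001  0.003  0.007]
top mug 197 ctr 0.7445 0.1986 size 0.082 0.076 ang 49.7 mean [0.7454 0.1974 0.0895] z95 [0.081 0.091 0.095]
top tape 775 ctr 0.7375 -0.2159 size 0.055 0.129 ang 4.1 mean [ 0.7338 -0
[... 621 characters left out ...]
092]
scene clock 302 ctr 0.6769 -0.0139 size 0.036 0.06 ang 0.4 mean [ 0.6796 -0.0154  0.0581] z95 [0.052 0.059 0.062]
scene coaster 549 ctr 0.4862 0.1344 size 0.09 0.092 ang 51.8 mean [0.488  0.1342 0.008 ] z95 [0.005 0.008 0.011]
scene runner 1931 ctr 0.3996 -0.0055 size 0.397 0.234 ang 81.6 mean [ 0.4693 -0.0178  0.0042] z95 [0.002 0.004 0.007]
scene mug 382 ctr 0.7453 0.1959 size 0.077 0.086 ang 53.5 mean [0.7468 0.1973 0.0883] z95 [0.081 0.089 0.095]
scene tape 1450 ctr 0.7392 -0.2163 size 0.057 0.13 ang 4.1 mean [ 0.747  -0.2173  0.043 ] z95 [0.021 0.036 0.083]
[[428.27410476   0.         254.88973   ]
 [  0.         428.27410476 193.4332961 ]
 [  0.           0.           1.        ]]
```

View pics/crop_pots.png

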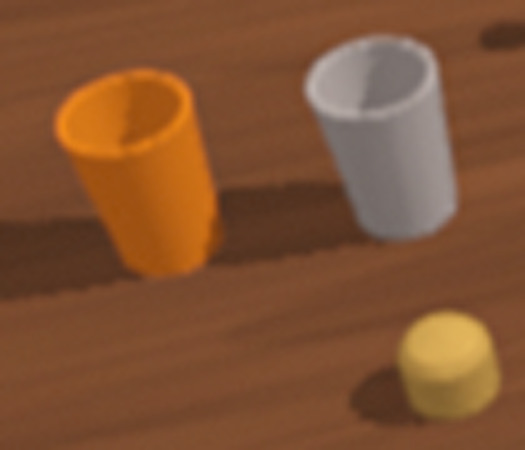

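The crop confirms the grey pot (right in the crop, nearer the note block) next to the orange look-alike. The measured sizes match the description. First I'll move the box.

```bash
cat > g.py <<'E'
import sys
from h import *
# usage: g.py x y z phi(deg, world angle of closing line)
x,y,z,phi=map(float,sys.argv[1:5]); s=robot.state(); Rm=R.from_quat(s["tcp_rot"])
a=np.radians(phi); j1=np.arctan2(y,x)
a=min([a+k*np.pi for k in (-2,-1,0,1,2)],key=lambda v:abs(j1-v))
T=R.from_matrix(np.array([[-np.sin(a),np.cos(a),0],[np.cos(a),np.sin(a),0],[0,0,-1]]))
T=R.from_matrix(np.column_stack([[-np.sin(a),np.cos(a),0][i]*1.0 for i in range(3)]).reshape(1,3)) if 0 else R.from_matrix(np.column_stack(([np.cos(a+np.pi/2),np.sin(a+np.pi/2),0],[np.cos(a),np.sin(a),0],[0,0,-1])))
print("shift",Rm.inv().apply(np.array([x,y,z])-s["tcp_pos"]).round(4),"turn",(Rm.inv()*T).as_rotvec().round(3),"| at",s["tcp_pos"].round(4),"t",round(float(s["clock"]),1),"j6",round(j1-a,2),"open",round(float(s["opening"]),4))
E
sed -i '/reshape(1,3)/s/.*/T=R.from_matrix(np.column_stack(([np.cos(a+np.pi\/2),np.sin(a+np.pi\/2),0],[np.cos(a),np.sin(a),0],[0,0,-1])))/;/^T=R.from_matrix(np.array/d' g.py
python3 g.py .5624 .3463 .12 90;python3 g.py .5624 .3463 .004 90
```

```text
shift [-0.3811 -0.0106  0.1114] turn [ 0.     0.    -0.404] | at [0.2161 0.5058 0.2314] t 1.1 j6 -1.02 open 0.0854
shift [-0.3811 -0.0106  0.2274] turn [ 0.     0.    -0.404] | at [0.2161 0.5058 0.2314] t 1.1 j6 -1.02 open 0.0854
```

```bash
python3 -m inch '[[-0.381,-0.011,0.11,0,0,-0.404,-1],[-0.381,-0.011,0.11,0,0,-0.404,-1],[-0.381,-0.011,0.11,0,0,-0.404,-1],[-0.381,-0.011,0.11,0,0,-0.404,-1],[-0.381,-0.011,0.11,0,0,-0.404,-1],[-0.381,-0.011,0.11,0,0,-0.404,-1],[-0.381,-0.011,0.11,0,0,-0.404,-1],[-0.381,-0.011,0.11,0,0,-0.404,-1],[-0.381,-0.011,0.11,0,0,-0.404,-1],[-0.381,-0.011,0.11,0,0,-0.404,-1],[-0.381,-0.011,0.11,0,0,-0.404,-1],[-0.381,-0.011,0.11,0,0,-0.404,-1]]' 30; python3 g.py .5624 .3463 .005 90
python3 - <<'E'
from h import *
st=robot.state(); s=robot.snapshot("wrist"); save("w1.png",s["pixels"]); W=cloud(s,st)
m=(W[...,2]>.022)&(W[...,2]<.036)&(np.hypot(W[...,0]-.5624,W[...,1]-.3463)<.06); P=W[m][:,:2].astype(np.float32); print(cv2.minAreaRect(P),len(P))
E
```

```text
clock: 2.3
tcp_pos: [0.5612, 0.3473, 0.1226]
tcp_rot: [-0.001, 1.0, 0.001, 0.001]
contact_force: [-0.6, 0.5, 0.2]
opening: 0.0855
grip_force: 0.0
shift [-0.0011 -0.0011  0.1176] turn [0.001 0.001 0.002] | at [0.5612 0.3473 0.1226] t 2.3 j6 -1.02 open 0.0855
((0.5592458844184875, 0.3470616638660431), (0.07595036923885345, 0.05220285430550575), 0.10838235169649124) 6872
```

View pics/w1.png

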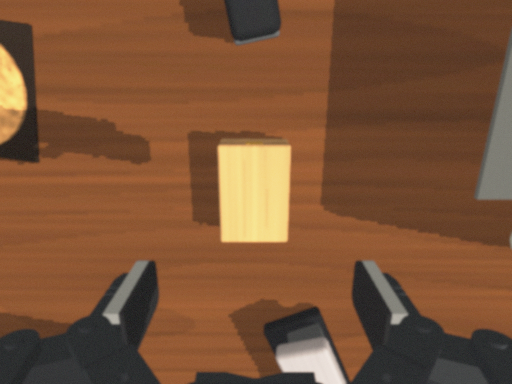

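The wrist view shows the box at px (255,195), square between the fingers at (130,300) and (385,300). It measures 76×52 mm, so I'll descend and grip it.

```bash
python3 -m inch '[[0,0,0.04,0,0,0,-1],[0,0,0.08,0,0,0,-1],[0,0,0.105,0,0,0,-1],[0,0,0.117,0,0,0,-1],[0,0,0.117,0,0,0,-1],[0,0,0.117,0,0,0,1],[0,0,0.117,0,0,0,1],[0,0,0.117,0,0,0,1],[0,0,0.117,0,0,0,1],[0,0,0.117,0,0,0,1],[0,0,0.117,0,0,0,1],[0,0,0.117,0,0,0,1],[0,0,0.117,0,0,0,1],[0,0,0.09,0,0,0,1],[0,0,0.05,0,0,0,1],[0,0,0.01,0,0,0,1],[0,0,-0.02,0,0,0,1],[0,0,-0.02,0,0,0,1]]' 30; python3 g.py .442 -.1614 .09 81.6
```

```text
clock: 4.15
tcp_pos: [0.565, 0.3473, 0.1487]
tcp_rot: [-0.0, 1.0, 0.003, 0.006]
contact_force: [0.3, 0.8, 0.4]
opening: 0.0512
grip_force: 33.1
shift [ 0.1237 -0.509   0.0544] turn [-0.016  0.01  -2.995] | at [0.565  0.3473 0.1487] t 4.2 j6 1.37 open 0.0512
```

```bash
python3 - <<'E'
t=open('g.py').read()
i=t.index("a=min("); j=t.index("\n",i)
t=t[:i]+"c=np.arctan2(*Rm.apply([0,1,0])[[1,0]]); c=s['joints'][0]-s['joints'][5]\na=min([a+k*np.pi for k in (-2,-1,0,1,2) if abs(j1-a-k*np.pi)<2.4],key=lambda v:abs(c-v))"+t[j:]
open('g.py','w').write(t)
E
python3 g.py .442 -.1614 .13 81.6
```

```text
shift [ 0.1233 -0.5088  0.0144] turn [0.006 0.011 0.147] | at [0.565  0.3473 0.1487] t 4.2 j6 -1.77 open 0.0512
```

```bash
python3 -m inch '[[0.01,-0.04,0,0,0,0.02,1],[0.02,-0.08,0,0,0,0.04,1],[0.03,-0.125,0,0,0,0.06,1],[0.04,-0.17,0,0,0,0.08,1],[0.05,-0.215,0,0,0,0.1,1],[0.06,-0.26,0,0,0,0.12,1],[0.07,-0.305,0,0,0,0.147,1],[0.08,-0.35,0,0,0,0.147,1],[0.09,-0.395,0,0,0,0.147,1],[0.1,-0.44,0,0,0,0.147,1],[0.115,-0.48,0,0,0,0.147,1],[0.12,-0.5,0.01,0,0,0.147,1],[0.123,-0.509,0.015,0,0,0.147,1],[0.123,-0.509,0.015,0,0,0.147,1],[0.123,-0.509,0.015,0,0,0.147,1],[0.123,-0.509,0.015,0,0,0.147,1]]'; python3 g.py .442 -.1614 .0405 81.6
python3 - <<'E'
from h import *
st=robot.state(); s=robot.snapshot("wrist"); save("w2.png",s["pixels"]); W=cloud(s,st)
for n,a,b in(("block",.026,.043),("box",.12,.17)):
    m=(W[...,2]>a)&(W[...,2]<b)&(np.hypot(W[...,0]-.442,W[...,1]+.1614)<.075)&(s["pixels"].min(-1)>60); P=W[m][:,:2].astype(np.float32); print(n,cv2.minAreaRect(P) if len(P)>4 else 0,len(P))
E
```

```text
clock: 5.75
tcp_pos: [0.4397, -0.1619, 0.1264]
tcp_rot: [0.072, 0.997, 0.0, 0.0]
contact_force: [-0.3, 0.1, -1.2]
opening: 0.0515
grip_force: 33.1
shift [-0.0022  0.0008  0.0859] turn [0.001 0.    0.002] | at [ 0.4397 -0.1619  0.1264] t 5.8 j6 -1.77 open 0.0515
block ((0.41246163845062256, -0.15744689106941223), (0.07795631885528564, 0.022152381017804146), 81.77002716064453) 3549
box ((0.4357757568359375, -0.1606135368347168), (0.0702471062541008, 0.07701952010393143), 82.37410736083984) 22839
```

View pics/w2.png

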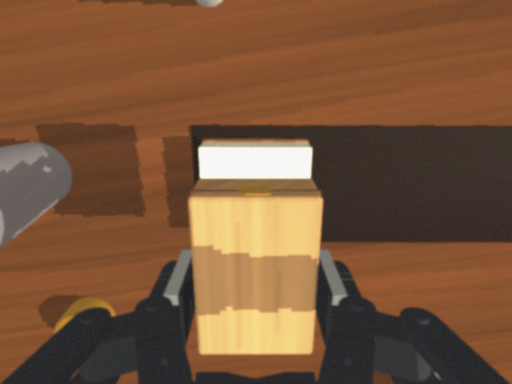

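The wrist view shows the box (255,270) aligned over the white block (255,160). The box sits about 5 mm short in x, so I'll correct that, then lower and release.

```bash
python3 -m inch '[[-0.005,0,0.03,0,0,0,1],[-0.005,0,0.06,0,0,0,1],[-0.005,0,0.075,0,0,0,1],[-0.005,0,0.082,0,0,0,1],[-0.005,0,0.086,0,0,0,1],[-0.005,0,0.086,0,0,0,1],[-0.005,0,0.086,0,0,0,1],[-0.005,0,0.086,0,0,0,-1],[-0.005,0,0.086,0,0,0,-1],[-0.005,0,0.086,0,0,0,-1],[-0.005,0,0.086,0,0,0,-1],[-0.005,0,0.086,0,0,0,-1],[-0.005,0,0.05,0,0,0,-1],[-0.005,0,0.01,0,0,0,-1],[-0.005,0,-0.03,0,0,0,-1],[-0.005,0,-0.03,0,0,0,-1]]'; python3 g.py .549 -.331 .13 30; python3 g.py .549 -.331 .13 120
```

```text
clock: 7.4
tcp_pos: [0.4477, -0.1656, 0.1633]
tcp_rot: [0.073, 0.997, -0.003, 0.006]
contact_force: [1.7, -0.6, 0.4]
opening: 0.0852
grip_force: 0.0
shift [-0.124  -0.1487  0.0355] turn [0.002 0.014 0.9  ] | at [ 0.4477 -0.1656  0.1633] t 7.4 j6 -1.07 open 0.0852
shift [-0.124  -0.1487  0.0355] turn [0.014 0.011 2.471] | at [ 0.4477 -0.1656  0.1633] t 7.4 j6 0.5 open 0.0852
```

```bash
python3 -m inch '[[-0.04,-0.05,0.01,0,0,0,-1],[-0.08,-0.1,0.02,0,0,0,-1],[-0.12,-0.14,0.03,0,0,0,-1],[-0.122,-0.149,0.036,0,0,0,-1],[-0.122,-0.149,0.036,0,0,0,-1],[-0.122,-0.149,0.036,0,0,0,-1],[-0.122,-0.149,0.036,0,0,0,-1]]'; python3 g.py .549 -.331 .005 81.6
python3 - <<'E'
from h import *
st=robot.state(); s=robot.snapshot("wrist"); W=cloud(s,st)
m=(W[...,2]>.03)&(W[...,2]<.05)&(np.hypot(W[...,0]-.549,W[...,1]+.331)<.04); P=W[m][:,:2].astype(np.float32); print(cv2.minAreaRect(P),len(P))
s=robot.snapshot("top");W=cloud(s)
m=(W[...,2]>.055)&(W[...,2]<.075)&(np.hypot(W[...,0]-.442,W[...,1]+.1614)<.06); P=W[m][:,:2].astype(np.float32); print("box",cv2.minAreaRect(P),len(P))
E
```

```text
clock: 8.1
tcp_pos: [0.5428, -0.3282, 0.1204]
tcp_rot: [0.073, 0.997, 0.0, -0.0]
contact_force: [0.3, 1.0, 0.6]
opening: 0.0854
grip_force: 0.0
shift [-0.0065 -0.0019  0.1154] turn [ 0.001 -0.     0.   ] | at [ 0.5428 -0.3282  0.1204] t 8.1 j6 -1.97 open 0.0854
((0.545286238193512, -0.33148905634880066), (0.04051012173295021, 0.04009287804365158), 9.084310531616211) 2240
box ((0.4434095025062561, -0.16276803612709045), (0.0524572990834713, 0.07558029145002365), 81.63861846923828) 513
```

```bash
python3 -m inch '[[-0.004,-0.003,0.04,0,0,0,-1],[-0.004,-0.003,0.08,0,0,0,-1],[-0.004,-0.003,0.105,0,0,0,-1],[-0.004,-0.003,0.115,0,0,0,-1],[-0.004,-0.003,0.115,0,0,0,-1],[-0.004,-0.003,0.115,0,0,0,1],[-0.004,-0.003,0.115,0,0,0,1],[-0.004,-0.003,0.115,0,0,0,1],[-0.004,-0.003,0.115,0,0,0,1],[-0.004,-0.003,0.115,0,0,0,1],[-0.004,-0.003,0.115,0,0,0,1],[-0.004,-0.003,0.115,0,0,0,1],[-0.004,-0.003,0.115,0,0,0,1],[-0.004,-0.003,0.08,0,0,0,1],[-0.004,-0.003,0.04,0,0,0,1],[-0.004,-0.003,0,0,0,0,1],[-0.004,-0.003,-0.02,0,0,0,1],[-0.004,-0.003,-0.02,0,0,0,1],[-0.004,-0.003,-0.02,0,0,0,1]]' 35; python3 g.py .443 -.1625 .14 81.6
```

```text
clock: 10.1
tcp_pos: [0.5461, -0.3323, 0.1391]
tcp_rot: [0.073, 0.997, 0.0, -0.001]
contact_force: [-0.2, 0.2, -3.2]
opening: 0.0422
grip_force: 37.0
shift [ 0.1269  0.1529 -0.0006] turn [ 0.001 -0.001 -0.   ] | at [ 0.5461 -0.3323  0.1391] t 10.1 j6 -1.78 open 0.0422
```

```bash
python3 -m inch '[[0.03,0.035,0,0,0,0,1],[0.06,0.07,0,0,0,0,1],[0.09,0.105,0,0,0,0,1],[0.115,0.14,0,0,0,0,1],[0.127,0.153,0,0,0,0,1],[0.127,0.153,0,0,0,0,1],[0.127,0.153,0,0,0,0,1],[0.127,0.153,0,0,0,0,1]]'; python3 g.py .443 -.1625 .068 81.6
python3 - <<'E'
from h import *
st=robot.state(); s=robot.snapshot("wrist"); save("w3.png",s["pixels"]); W=cloud(s,st)
for n,a,b in(("pw",st["tcp_pos"][2]+.021,st["tcp_pos"][2]+.05),("bx",.055,.072)):
    m=(W[...,2]>a)&(W[...,2]<b)&(np.hypot(W[...,0]-.443,W[...,1]+.1625)<(.02 if n=="pw" else .06))&(s["pixels"][...,0].astype(int)-s["pixels"][...,2]>50); P=W[m]; print(n,len(P),cv2.minAreaRect(P[:,:2].astype(np.float32)),np.percentile(P[:,2],[2,50,98]))
E
```

```text
clock: 10.9
tcp_pos: [0.4434, -0.1633, 0.1391]
tcp_rot: [0.074, 0.997, 0.0, -0.001]
contact_force: [0.4, 0.0, -2.1]
opening: 0.0425
grip_force: 37.0
shift [0.0003 0.0007 0.0711] turn [ 0.    -0.002 -0.001] | at [ 0.4434 -0.1633  0.1391] t 10.9 j6 -1.78 open 0.0425
pw 5754 ((0.44067826867103577, -0.1623842865228653), (0.03958907350897789, 0.03523018956184387), 86.28034210205078) [0.1625063  0.16724475 0.16962035]
bx 5397 ((0.4320809841156006, -0.1612672656774521), (0.051900044083595276, 0.058310382068157196), 81.65830993652344) [0.05888843 0.06267071 0.0639761 ]
```

View pics/w3.png

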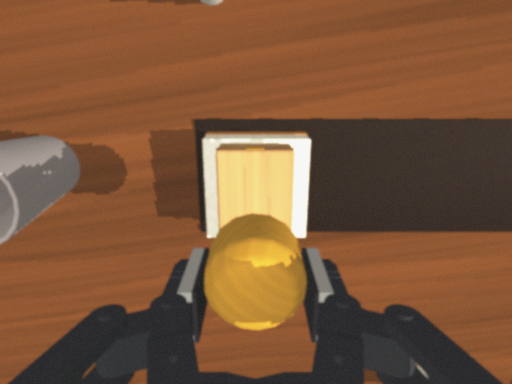

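The paperweight (255,270) is held centred over the box (255,185), which sits evenly on the block. I'll lower and release it.

```bash
python3 -m inch '[[0,0.001,0.03,0,0,0,1],[0,0.001,0.055,0,0,0,1],[0,0.001,0.064,0,0,0,1],[0,0.001,0.068,0,0,0,1],[0,0.001,0.071,0,0,0,1],[0,0.001,0.071,0,0,0,1],[0,0.001,0.071,0,0,0,1]]'; python3 -m inch '[[0,0,0,0,0,0,-1],[0,0,0,0,0,0,-1],[0,0,0,0,0,0,-1],[0,0,0,0,0,0,-1],[0,0,0,0,0,0,-1],[0,0,-0.04,0,0,0,-1],[0,0,-0.08,0,0,0,-1],[0,0,-0.1,0,0,0,-1],[0,0,-0.1,0,0,0,-1]]'; python3 g.py .672 -.014 .15 90
```

```text
clock: 11.65
tcp_pos: [0.4449, -0.1625, 0.0709]
tcp_rot: [0.073, 0.997, -0.001, 0.002]
contact_force: [-1.1, -0.6, -0.6]
opening: 0.0424
grip_force: 37.3
clock: 12.55
tcp_pos: [0.4457, -0.1627, 0.1736]
tcp_rot: [0.073, 0.997, -0.002, 0.004]
contact_force: [-0.1, 0.0, 0.2]
opening: 0.0852
grip_force: 0.0
shift [-0.202   0.1803  0.0248] turn [-0.003  0.008 -0.147] | at [ 0.4457 -0.1627  0.1736] t 12.6 j6 -1.59 open 0.0852
```

```bash
python3 -m inch '[[-0.04,0.036,0,0,0,-0.05,-1],[-0.08,0.072,0,0,0,-0.1,-1],[-0.12,0.108,0.01,0,0,-0.147,-1],[-0.16,0.144,0.02,0,0,-0.147,-1],[-0.19,0.17,0.025,0,0,-0.147,-1],[-0.202,0.18,0.025,0,0,-0.147,-1],[-0.202,0.18,0.025,0,0,-0.147,-1],[-0.202,0.18,0.025,0,0,-0.147,-1],[-0.202,0.18,0.025,0,0,-0.147,-1]]'; python3 g.py .676 -.014 .02 90
python3 - <<'E'
from h import *
st=robot.state(); s=robot.snapshot("wrist"); W=cloud(s,st)
m=(W[...,2]>.05)&(W[...,2]<.067)&(np.hypot(W[...,0]-.675,W[...,1]+.0142)<.05); P=W[m][:,:2].astype(np.float32); print(cv2.minAreaRect(P),len(P))
s=robot.snapshot("top");W=cloud(s)
m=(W[...,2]>.075)&(W[...,2]<.11)&(np.hypot(W[...,0]-.442,W[...,1]+.1614)<.06); P=W[m][:,:2].astype(np.float32); print("pw",cv2.minAreaRect(P),len(P),W[m].max(0))
E
```

```text
clock: 13.45
tcp_pos: [0.6686, -0.0139, 0.1437]
tcp_rot: [0.0, 1.0, -0.0, -0.001]
contact_force: [-0.8, -0.4, 0.3]
opening: 0.0856
grip_force: 0.0
shift [-7.600e-03 -1.000e-04  1.237e-01] turn [-0.    -0.002 -0.001] | at [ 0.6686 -0.0139  0.1437] t 13.4 j6 -1.59 open 0.0856
((0.672980785369873, -0.01452573575079441), (0.03279735520482063, 0.05961626395583153), 1.8803311586380005) 3553
pw ((0.4449104964733124, -0.16162383556365967), (0.04072112590074539, 0.0416104830801487), 0.08873222768306732) 206 [ 0.46526509 -0.1408286   0.10458786]
```

```bash
python3 -m inch '[[-0.006,0,0.04,0,0,0,-1],[-0.006,0,0.08,0,0,0,-1],[-0.006,0,0.112,0,0,-0.02,-1],[-0.006,0,0.124,0,0,-0.03,-1],[-0.006,0,0.124,0,0,-0.03,-1],[-0.006,0,0.124,0,0,-0.03,1],[-0.006,0,0.124,0,0,-0.03,1],[-0.006,0,0.124,0,0,-0.03,1],[-0.006,0,0.124,0,0,-0.03,1],[-0.006,0,0.124,0,0,-0.03,1],[-0.006,0,0.124,0,0,-0.03,1],[-0.006,0,0.124,0,0,-0.03,1],[-0.006,0,0.09,0,0,-0.03,1],[-0.006,0,0.05,0,0,-0.03,1],[-0.006,0,0.02,0,0,-0.03,1],[-0.006,0,0.02,0,0,-0.03,1],[-0.006,0,0.02,0,0,-0.03,1]]' 30; python3 g.py .532 -.1748 .125 81.6
```

```text
clock: 15.25
tcp_pos: [0.676, -0.013, 0.1251]
tcp_rot: [-0.015, 1.0, -0.0, 0.001]
contact_force: [-0.5, 0.2, -2.4]
opening: 0.0596
grip_force: 34.5
shift [ 1.488e-01 -1.573e-01 -1.000e-04] turn [0.    0.002 0.177] | at [ 0.676  -0.013   0.1251] t 15.2 j6 -1.74 open 0.0596
```

```bash
python3 -m inch '[[0.03,-0.03,0,0,0,0.05,1],[0.06,-0.06,0,0,0,0.1,1],[0.09,-0.09,0,0,0,0.14,1],[0.12,-0.12,0,0,0,0.177,1],[0.14,-0.145,0,0,0,0.177,1],[0.149,-0.157,0,0,0,0.177,1],[0.149,-0.157,0,0,0,0.177,1],[0.149,-0.157,0,0,0,0.177,1],[0.149,-0.157,0,0,0,0.177,1],[0.149,-0.157,0.04,0,0,0.177,1],[0.149,-0.157,0.08,0,0,0.177,1],[0.149,-0.157,0.098,0,0,0.177,1],[0.149,-0.157,0.104,0,0,0.177,1],[0.149,-0.157,0.105,0,0,0.177,1],[0.149,-0.157,0.105,0,0,0.177,1]]'; python3 g.py .532 -.1748 .02 81.6
```

```text
clock: 16.75
tcp_pos: [0.5311, -0.1723, 0.0221]
tcp_rot: [0.072, 0.997, 0.001, -0.002]
contact_force: [-9.3, 4.6, 14.4]
opening: 0.0594
grip_force: 38.6
shift [-0.0012 -0.0024  0.0021] turn [ 0.002 -0.003  0.002] | at [ 0.5311 -0.1723  0.0221] t 16.8 j6 -1.74 open 0.0594
```

```bash
python3 -m inch '[[0,0,0,0,0,0,-1],[0,0,0,0,0,0,-1],[0,0,0,0,0,0,-1],[0,0,0,0,0,0,-1],[0,0,0,0,0,0,-1],[0,0,-0.04,0,0,0,-1],[0,0,-0.08,0,0,0,-1],[0,0,-0.12,0,0,0,-1],[0,0,-0.14,0,0,0,-1],[0,0,-0.14,0,0,0,-1]]'; python3 g.py .406 -.332 .16 81.6
python3 - <<'E'
from h import *
s=robot.snapshot("scene");W=cloud(s)
m=(W[...,2]>.05)&(W[...,2]<.066)&(np.hypot(W[...,0]-.54,W[...,1]+.1748)<.06); P=W[m]; print("clock",cv2.minAreaRect(P[:,:2].astype(np.float32)),len(P),np.median(P[:,2]))
save("s2.png",cv2.resize(s["pixels"][80:300,30:430],None,fx=2,fy=2,interpolation=cv2.INTER_CUBIC))
E
```

```text
clock: 17.75
tcp_pos: [0.5337, -0.1757, 0.1641]
tcp_rot: [0.073, 0.997, -0.001, 0.004]
contact_force: [0.2, 0.2, -0.6]
opening: 0.0857
grip_force: 0.0
shift [ 0.1035 -0.1734  0.0036] turn [-0.002  0.009 -0.   ] | at [ 0.5337 -0.1757  0.1641] t 17.8 j6 -2.11 open 0.0857
clock ((0.5145314335823059, -0.1688762903213501), (0.05992937460541725, 0.06764839589595795), 81.95272827148438) 273 0.05853832819372105
```

View pics/s2.png

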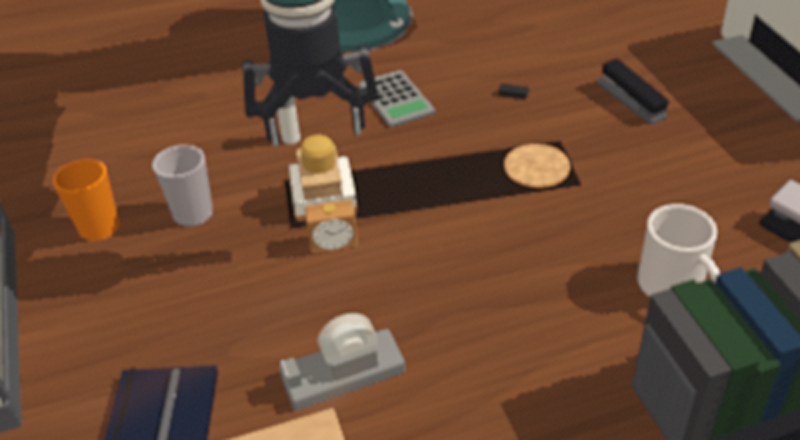

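The clock now stands behind the block (crop (330,225)), the paperweight is on the box (318,155), and nothing else has moved. Next is the grey pot.

```bash
python3 -m inch '[[0.025,-0.04,0,0,0,0,-1],[0.05,-0.08,0,0,0,0,-1],[0.075,-0.125,0,0,0,0,-1],[0.1,-0.165,0,0,0,0,-1],[0.103,-0.174,0,0,0,0,-1],[0.103,-0.174,0,0,0,0,-1],[0.103,-0.174,0,0,0,0,-1],[0.103,-0.174,0,0,0,0,-1]]'; python3 g.py .406 -.332 .045 81.6
python3 - <<'E'
from h import *
st=robot.state(); s=robot.snapshot("wrist"); W=cloud(s,st)
m=(W[...,2]>.08)&(W[...,2]<.1)&(np.hypot(W[...,0]-.406,W[...,1]+.332)<.045); P=W[m][:,:2].astype(np.float32); print(cv2.minAreaRect(P),len(P))
s=robot.snapshot("top");W=cloud(s)
m=(W[...,2]>.05)&(W[...,2]<.066)&(np.hypot(W[...,0]-.532,W[...,1]+.1748)<.045); P=W[m]; print("clock",cv2.minAreaRect(P[:,:2].astype(np.float32)),len(P),np.median(P[:,2]))
E
```

```text
clock: 18.6
tcp_pos: [0.4049, -0.3302, 0.1585]
tcp_rot: [0.072, 0.997, 0.001, -0.0]
contact_force: [0.7, -0.0, 0.1]
opening: 0.0855
grip_force: 0.0
shift [-0.0014 -0.0018  0.1135] turn [ 0.002 -0.001  0.002] | at [ 0.4049 -0.3302  0.1585] t 18.6 j6 -2.11 open 0.0855
((0.403839111328125, -0.33282598853111267), (0.06306255608797073, 0.06296703964471817), 22.372547149658203) 2065
clock ((0.5289685130119324, -0.1711127609014511), (0.05958084017038345, 0.03296268358826637), 80.23960876464844) 243 0.05851458331817447
```

```bash
python3 -m inch '[[0,-0.002,0.03,0,0,0,-1],[0,-0.002,0.06,0,0,0,-1],[0,-0.002,0.09,0,0,0,-1],[0,-0.002,0.113,0,0,0,-1],[0,-0.002,0.113,0,0,0,-1],[0,-0.002,0.113,0,0,0,1],[0,-0.002,0.113,0,0,0,1],[0,-0.002,0.113,0,0,0,1],[0,-0.002,0.113,0,0,0,1],[0,-0.002,0.113,0,0,0,1],[0,-0.002,0.113,0,0,0,1],[0,-0.002,0.113,0,0,0,1],[0,-0.002,0.08,0,0,0,1],[0,-0.002,0.04,0,0,0,1],[0,-0.002,0,0,0,0,1],[0,-0.002,-0.02,0,0,0,1],[0,-0.002,-0.02,0,0,0,1],[0,-0.002,-0.02,0,0,0,1]]' 25; python3 g.py .4864 .1338 .178 81.6
```

```text
clock: 20.5
tcp_pos: [0.4034, -0.3334, 0.1783]
tcp_rot: [0.073, 0.997, 0.0, -0.0]
contact_force: [0.3, -0.5, -2.3]
opening: 0.0633
grip_force: 28.2
shift [-0.0136  0.4743  0.0006] turn [ 0.001 -0.001 -0.   ] | at [ 0.4034 -0.3334  0.1783] t 20.5 j6 -1.16 open 0.0633
```

```bash
python3 -m inch '[[0,0.03,-0.01,0,0,0,1],[0,0.07,-0.01,0,0,0,1],[0,0.115,-0.01,0,0,0,1],[0,0.16,-0.01,0,0,0,1],[0,0.205,-0.01,0,0,0,1],[-0.002,0.25,-0.01,0,0,0,1],[-0.004,0.295,-0.01,0,0,0,1],[-0.006,0.34,-0.01,0,0,0,1],[-0.008,0.385,-0.01,0,0,0,1],[-0.01,0.42,0,0,0,0,1],[-0.012,0.45,0,0,0,0,1],[-0.013,0.47,0.02,0,0,0,1],[-0.013,0.474,0.03,0,0,0,1],[-0.013,0.474,0.05,0,0,0,1],[-0.013,0.474,0.05,0,0,0,1],[-0.013,0.474,0.05,0,0,0,1],[-0.013,0.474,0.05,0,0,0,1]]'; python3 g.py .4864 .1338 .053 81.6
python3 - <<'E'
from h import *
st=robot.state(); s=robot.snapshot("wrist"); save("w4.png",s["pixels"]); W=cloud(s,st); z=st["tcp_pos"][2]
m=(W[...,2]>z+.033)&(W[...,2]<z+.055)&(np.hypot(W[...,0]-.4864,W[...,1]-.1338)<.045); P=W[m]; print(cv2.minAreaRect(P[:,:2].astype(np.float32)),len(P),np.percentile(P[:,2],[5,50,95]))
E
```

```text
clock: 22.2
tcp_pos: [0.4863, 0.1328, 0.1298]
tcp_rot: [0.074, 0.997, 0.0, 0.0]
contact_force: [0.2, -0.4, -0.8]
opening: 0.0633
grip_force: 28.3
shift [0.0001 0.001  0.0768] turn [ 0.     0.001 -0.001] | at [0.4863 0.1328 0.1298] t 22.2 j6 -1.16 open 0.0633
((0.48305007815361023, 0.13722673058509827), (0.06259957700967789, 0.08007285743951797), 18.884685516357422) 9931 [0.16358802 0.17048162 0.18221033]
```

View pics/w4.png

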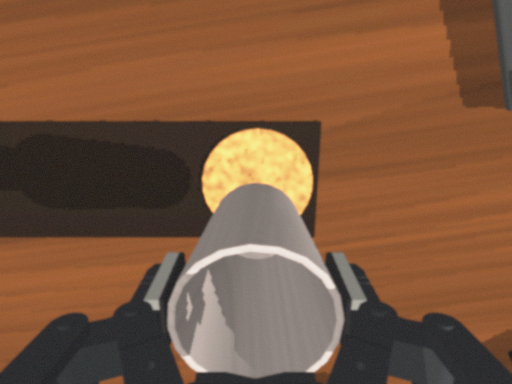

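The pot (255,300) is held upright over the coaster (258,185). I'll lower it and let go.

```bash
python3 -m inch '[[0,0.001,0.03,0,0,0,1],[0,0.001,0.055,0,0,0,1],[0,0.001,0.068,0,0,0,1],[0,0.001,0.074,0,0,0,1],[0,0.001,0.077,0,0,0,1],[0,0.001,0.077,0,0,0,1],[0,0.001,0.077,0,0,0,1],[0,0.001,0.077,0,0,0,1]]'; python3 -m inch '[[0,0,0,0,0,0,-1],[0,0,0,0,0,0,-1],[0,0,0,0,0,0,-1],[0,0,0,0,0,0,-1],[0,0,0,0,0,0,-1],[0,0,-0.04,0,0,0,-1],[0,0,-0.08,0,0,0,-1],[0,0,-0.12,0,0,0,-1],[0,0,-0.12,0,0,0,-1]]'; python3 g.py .395 .3368 .13 101.5
python3 - <<'E'
from h import *
s=robot.snapshot("top");W=cloud(s)
m=(W[...,2]>.085)&(W[...,2]<.105)&(np.hypot(W[...,0]-.4864,W[...,1]-.1338)<.05); P=W[m]; print("pot",cv2.minAreaRect(P[:,:2].astype(np.float32)),len(P),np.median(P[:,2]))
E
```

```text
clock: 23.05
tcp_pos: [0.488, 0.1339, 0.0558]
tcp_rot: [0.073, 0.997, -0.0, 0.002]
contact_force: [-2.9, -1.2, 5.7]
opening: 0.0631
grip_force: 28.5
clock: 23.95
tcp_pos: [0.4899, 0.135, 0.1796]
tcp_rot: [0.073, 0.997, 0.002, 0.007]
contact_force: [0.8, 0.6, -0.2]
opening: 0.0851
grip_force: 0.0
shift [0.124  0.1855 0.0488] turn [ 0.002  0.014 -0.347] | at [0.4899 0.135  0.1796] t 23.9 j6 -1.07 open 0.0851
pot ((0.48702678084373474, 0.12027879059314728), (0.06284122914075851, 0.029952215030789375), 3.063361406326294) 35 0.09810289703082008
```

```bash
python3 -m inch '[[0.03,0.045,0,0,0,-0.1,-1],[0.06,0.09,0,0,0,-0.2,-1],[0.09,0.135,0.02,0,0,-0.3,-1],[0.12,0.18,0.04,0,0,-0.347,-1],[0.124,0.186,0.05,0,0,-0.347,-1],[0.124,0.186,0.05,0,0,-0.347,-1],[0.124,0.186,0.05,0,0,-0.347,-1],[0.124,0.186,0.05,0,0,-0.347,-1]]'; python3 g.py .395 .3368 .006 101.5
python3 - <<'E'
from h import *
st=robot.state(); s=robot.snapshot("wrist"); save("w5.png",s["pixels"]); W=cloud(s,st)
m=(W[...,2]>.012)&(W[...,2]<.055)&(np.hypot(W[...,0]-.395,W[...,1]-.3368)<.09); P=W[m][:,:2].astype(np.float32); print(cv2.minAreaRect(P),len(P))
s=robot.snapshot("top");W=cloud(s)
m=(W[...,2]>.085)&(W[...,2]<.105)&(np.hypot(W[...,0]-.4864,W[...,1]-.1338)<.05); P=W[m]; print("pot",cv2.minAreaRect(P[:,:2].astype(np.float32)),len(P),np.median(P[:,2]))
E
```

```text
clock: 24.8
tcp_pos: [0.3912, 0.3357, 0.1222]
tcp_rot: [-0.099, 0.995, -0.0, 0.0]
contact_force: [0.1, 0.0, 0.2]
opening: 0.085
grip_force: 0.0
shift [-0.004   0.0004  0.1162] turn [-0.001 -0.    -0.001] | at [0.3912 0.3357 0.1222] t 24.8 j6 -1.07 open 0.085
((0.39103373885154724, 0.33651748299598694), (0.12361011654138565, 0.03207303211092949), 11.6577730178833) 7246
pot ((0.4865361452102661, 0.13463616371154785), (0.06257117539644241, 0.06176331266760826), 17.539167404174805) 115 0.0968994014668339
```

View pics/w5.png

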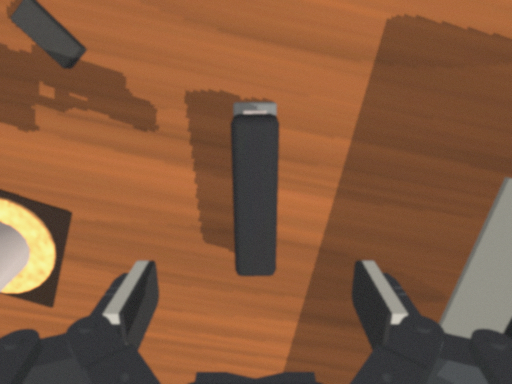

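The wrist view shows the stapler (255,190) lying square between the fingers, and the pot standing on the coaster. Now I'll grip it.

```bash
python3 -m inch '[[0,0,0.04,0,0,0,-1],[0,0,0.08,0,0,0,-1],[0,0,0.105,0,0,0,-1],[0,0,0.116,0,0,0,-1],[0,0,0.116,0,0,0,-1],[0,0,0.116,0,0,0,1],[0,0,0.116,0,0,0,1],[0,0,0.116,0,0,0,1],[0,0,0.116,0,0,0,1],[0,0,0.116,0,0,0,1],[0,0,0.116,0,0,0,1],[0,0,0.116,0,0,0,1],[0,0,0.116,0,0,0,1],[0,0,0.08,0,0,0,1],[0,0,0.04,0,0,0,1],[0,0,0,0,0,0,1],[0,0,-0.04,0,0,0,1],[0,0,-0.05,0,0,0,1],[0,0,-0.05,0,0,0,1],[0,0,-0.05,0,0,0,1]]' 40; python3 g.py .4643 -.0138 .17 171.6
```

```text
clock: 26.9
tcp_pos: [0.3897, 0.3359, 0.1699]
tcp_rot: [-0.1, 0.995, -0.001, -0.002]
contact_force: [0.5, 0.3, -2.8]
opening: 0.0315
grip_force: 41.2
shift [-0.0036 -0.3575  0.0004] turn [-5.000e-03 -1.000e-03  1.918e+00] | at [0.3897 0.3359 0.1699] t 26.9 j6 0.12 open 0.0315
```

```bash
python3 -m inch '[[0,-0.02,0,0,0,0.14,1],[0,-0.045,0,0,0,0.28,1],[0,-0.07,0,0,0,0.42,1],[0,-0.095,0,0,0,0.56,1],[0,-0.12,0,0,0,0.7,1],[0,-0.145,0,0,0,0.84,1],[0,-0.17,0,0,0,0.98,1],[0,-0.195,0,0,0,1.12,1],[0,-0.22,0,0,0,1.26,1],[0,-0.245,0,0,0,1.4,1],[0,-0.27,0,0,0,1.54,1],[-0.002,-0.295,0,0,0,1.68,1],[-0.003,-0.32,0,0,0,1.82,1],[-0.004,-0.345,0,0,0,1.918,1],[-0.004,-0.358,0,0,0,1.918,1],[-0.004,-0.358,0,0,0,1.918,1],[-0.004,-0.358,0,0,0,1.918,1],[-0.004,-0.358,0,0,0,1.918,1]]'; python3 g.py .4643 -.0138 .009 171.6
python3 - <<'E'
from h import *
st=robot.state(); s=robot.snapshot("wrist"); W=cloud(s,st); z=st["tcp_pos"][2]
m=(W[...,2]>z+.02)&(W[...,2]<z+.05)&(np.hypot(W[...,0]-.464,W[...,1]+.0138)<.08)&(s["pixels"].max(-1)<90); P=W[m]; print(cv2.minAreaRect(P[:,:2].astype(np.float32)),len(P))
save("w6.png",s["pixels"])
E
```

```text
clock: 28.7
tcp_pos: [0.4654, -0.0125, 0.1717]
tcp_rot: [0.756, 0.654, -0.0, -0.001]
contact_force: [0.3, -1.1, -1.1]
opening: 0.0312
grip_force: 41.1
shift [-0.0016 -0.0007  0.1627] turn [-0.001 -0.001  0.002] | at [ 0.4654 -0.0125  0.1717] t 28.7 j6 0.12 open 0.0312
((0.46591001749038696, -0.0027804002165794373), (0.09706004709005356, 0.08117971569299698), 47.05108642578125) 22157
```

View pics/w6.png

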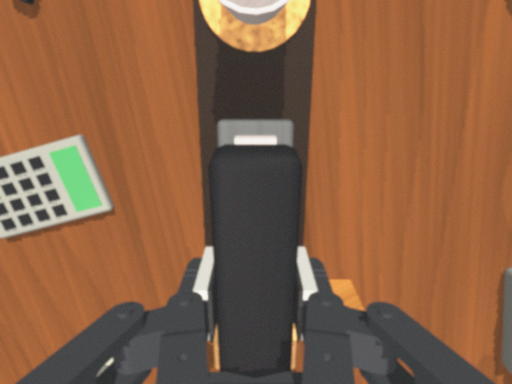

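The stapler (255,260) is held in line with the runner, with the coaster ahead at (255,10). I'll lower and release it.

```bash
python3 -m inch '[[-0.002,-0.001,0.04,0,0,0,1],[-0.002,-0.001,0.08,0,0,0,1],[-0.002,-0.001,0.12,0,0,0,1],[-0.002,-0.001,0.145,0,0,0,1],[-0.002,-0.001,0.157,0,0,0,1],[-0.002,-0.001,0.162,0,0,0,1],[-0.002,-0.001,0.163,0,0,0,1],[-0.002,-0.001,0.163,0,0,0,1],[-0.002,-0.001,0.163,0,0,0,1],[-0.002,-0.001,0.163,0,0,0,-1],[-0.002,-0.001,0.163,0,0,0,-1],[-0.002,-0.001,0.163,0,0,0,-1],[-0.002,-0.001,0.163,0,0,0,-1],[-0.002,-0.001,0.163,0,0,0,-1],[-0.002,-0.001,0.12,0,0,0,-1],[-0.002,-0.001,0.07,0,0,0,-1],[-0.002,-0.001,0.02,0,0,0,-1],[-0.002,-0.001,-0.03,0,0,0,-1],[-0.002,-0.001,-0.06,0,0,0,-1]]'; python3 g.py .28 .3 .3 171.6
```

```text
clock: 30.65
tcp_pos: [0.4658, -0.0156, 0.2372]
tcp_rot: [0.757, 0.653, 0.002, 0.003]
contact_force: [1.1, -0.6, -0.7]
opening: 0.0853
grip_force: 0.0
shift [ 0.285  -0.2295 -0.0644] turn [ 0.007 -0.    -0.   ] | at [ 0.4658 -0.0156  0.2372] t 30.6 j6 0.97 open 0.0853
```

```bash
python3 -m inch '[[0.035,-0.028,-0.02,0,0,0,-1],[0.07,-0.056,-0.03,0,0,0,-1],[0.105,-0.085,-0.04,0,0,0,-1],[0.14,-0.115,-0.05,0,0,0,-1],[0.175,-0.145,-0.06,0,0,0,-1],[0.21,-0.17,-0.06,0,0,0,-1],[0.25,-0.2,-0.06,0,0,0,-1],[0.28,-0.23,-0.06,0,0,0,-1],[0.28,-0.23,-0.06,0,0,0,-1],[0.28,-0.23,-0.06,0,0,0,-1]]'
python3 - <<'E'
from h import *
nb=np.array([.442,-.1614]); th=-.147; A=np.array([[np.cos(th),np.sin(th)],[-np.sin(th),np.cos(th)]]); mid=np.array([.4643,-.0138])
for c in("top","scene"):
    s=robot.snapshot(c);W=cloud(s); 
    for n,g,r,a,b,o in(("stapler",mid,.08,.03,.05,mid),("pot",(.4864,.1338),.05,.085,.105,(.4864,.1338)),("clock",(.531,-.172),.042,.05,.066,nb),("box",nb,.055,.055,.07,nb),("pw",nb,.04,.08,.11,nb)):
        m=(W[...,2]>a)&(W[...,2]<b)&(np.hypot(W[...,0]-g[0],W[...,1]-g[1])<r); P=W[m]; q=cv2.minAreaRect(P[:,:2].astype(np.float32)); print(c,n,"rel",(A@(np.array(q[0])-o)).round(4),np.round(q[1],3),round(q[2],1),np.percentile(P[:,2],90).round(3))
    if c=="scene": save("end.png",cv2.resize(s["pixels"][80:300,30:430],None,fx=2,fy=2))
E
```

```text
clock: 31.65
tcp_pos: [0.2775, 0.2957, 0.2922]
tcp_rot: [0.756, 0.654, -0.0, 0.0]
contact_force: [0.5, -0.9, -0.4]
opening: 0.0852
grip_force: 0.0
top stapler rel [ 0.0019 -0.0024] [0.124 0.032] 81.8 0.046
top pot rel [-0.0001  0.0008] [0.062 0.062] 11.6 0.1
top clock rel [0.0865 0.0027] [0.06  0.034] 83.4 0.062
top box rel [ 0.0017 -0.001 ] [0.052 0.076] 81.8 0.066
top pw rel [0.0029 0.0003] [0.041 0.041] 89.7 0.102
scene stapler rel [ 0.0037 -0.0023] [0.123 0.035] 79.7 0.045
scene pot rel [-0.0001  0.0016] [0.063 0.064] 17.7 0.098
scene clock rel [0.0883 0.0032] [0.06  0.035] 82.1 0.062
scene box rel [ 0.0031 -0.0004] [0.052 0.08 ] 81.8 0.066
scene pw rel [0.0068 0.0017] [0.037 0.041] 25.6 0.102
```

View pics/end.png

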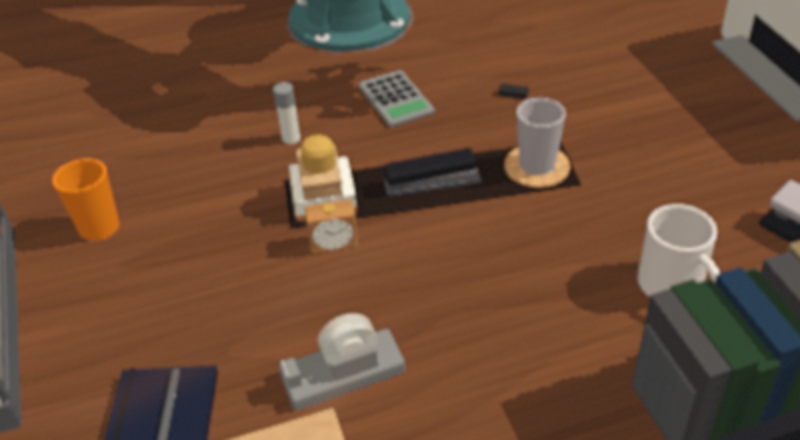

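The final view shows everything in place and within tolerance: the stack at crop (320,175), clock (330,225), stapler (432,172) and pot (540,140). The mug and tape dispenser have not moved.

```bash
python3 -c "
from cell import robot
print(robot.close_job())"
```

```text
the job is handed in; nothing more can be done
None
```

The desk is set in order and the job is handed in at about 32 s of the 125 s allowed; in my last camera check every item was within tolerance and released, and no verdict came back.

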